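# Load a coated glass plate on the curing unit and hold its shutter half open

### The job

Slide the broad wooden-handled lifter under the coated glass plate on the low metal rack, lift the plate off with it and set it down flat inside the corner guides over the window of the white curing unit, with the shutter still shut. Take the lifter out, lay it flat on the worktop, then push the shutter's black upright grip back along its slot against the spring to half travel (the long middle mark) and finish holding it there: do not let go, the spring would shut it. Leave the other things on the bench where they are.

Things in the scene. Friction and masses are not known exactly. Their poses are not given: they have to be found in the camera images.
- glass_plate: loose clear glass plate 100 x 100 x 5 mm, about 100 g, with a flat amber resin disc (60 mm across, 3 mm high) in the middle of its upper face. Origin: centre of its underside; z up, x and y along its edges. It starts lying in the rack, edges along the rails. Too wide for a gripper's opening.
- rack_seat (a point): on the fixed rack: centre of the plate's seat, at seat height, 28 mm above the worktop. x points into the rack, away from its front (-x), which looks roughly towards the robot; z up. Between the rails below the plate is a channel 72 mm wide and 22 mm high (from 6 to 28 mm above the worktop), open at front and back, for the lifter.
- rack: fixed low metal rack, origin 28 mm below rack_seat, same axes: base 124 x 126 x 6 mm with two rails 114 mm long (along x) and 14 mm wide at y = -43 and +43 mm; the plate's side edges lie on them. Guides at the rails' corners lean outward, leave the plate about 4 mm play each way and reach about 7 mm above the seat.
- lifter: loose plate lifter, 140 g: flat steel blade 85 x 54 x 2.5 mm and behind it a straight wooden handle 110 mm long, 24 mm wide, 26 mm high, with one common flat underside; starts flat on the worktop. Origin: on the underside at the joint of blade and handle; x points to the blade's tip (blade x = 0 to 85, handle x = -110 to 0 mm), z up.
- lifter_grip (a point): point in the lifter's handle 30 mm behind the blade, on its middle line, 15 mm above the underside: a good place to grip it, across its 24 mm width; close to its centre of mass. Axes as the lifter.
- unit_seat (a point): on the fixed curing unit: centre of the plate's seat over the window, at seat height, 76 mm above the worktop. x points to the unit's back, away from its front (-x), which looks roughly towards the robot; y to its left, z up. The channel between the rails there is 72 mm wide, 18 mm high and open at front and back.
- curing_unit: fixed white box, origin on the worktop 76 mm below unit_seat, same axes: x = -78 to 102, y = -142 to 74 mm, top face at 58 mm. On the top two rails as on the rack (114 mm long, 14 mm wide, at y = -43 and +43 mm, 18 mm high) with the same leaning corner guides (about 4 mm play, 7 mm high). Between the rails a 62 mm square window, dark shutter blade below it.
- shutter_grip (a point): in the middle of the shutter's grip, moves with it: black upright block 14 mm (x) by 26 mm (y), top 96 mm above the worktop, point 12 mm below that. Axes as the unit. Shut: at x = -30, y = -103 mm of the seat; slides along +x in a slot. Seven marks beside the slot, 10 mm apart: shut at the first, half at the long middle one (grip at x = 0).
- shutter (a joint): travel of the shutter in m: 0 = shut (as it starts), 0.06 = fully open, half travel = 0.03; grows as the grip moves along +x (to the unit's back). A spring pushes it shut with 3 N at 0, rising by 2.5 N per 10 mm (10.5 N at half travel, 18 N at the end). It shuts by itself when let go.
- toggle_clamp: fixed bench clamp between rack and curing unit, behind the lifter: base plate 120 (x) x 180 (y) x 12 mm, origin at the centre of its underside. Its red lever stands upright about 60 mm to the right (-y) of the origin, 123 mm high above the worktop: carry the plate over it or round its front.
- glass_beaker: bystander, loose: small glass beaker 60 mm wide, 82 mm high, standing; origin centre of its underside.
- brass_weight: bystander, loose: brass weight 34 mm wide, 23 mm high; origin centre of its underside.
- calliper: bystander, loose: sliding calliper 208 x 69 x 13 mm lying flat, long along its y; origin centre of its underside.
- tweezers: bystander, loose: steel tweezers 131 x 13 x 10 mm, long along their y; origin centre of the underside.

How it is judged:
By the outcome, as a careful person would: the job done as asked, in the order asked, and still so for the second after the job is handed in, while the arm keeps its last pose, push and grip.
It also fails if it takes over 64 s, if anything falls off the work surface, if the arm or the gripper's body presses on something with over 40 N, if the wrist force passes 120 N, or if a joint passes its speed limit or range.

### The arm

A 6-joint arm with a two-finger parallel gripper is mounted at the origin on a cart in front of the work surface, level with it; the furniture and walls round the work are solid. World frame = base frame: x ahead of the robot, y to its left, z up, the work surface at z = 0. Lengths are in mm, angles in rad, forces in N, time in s.
With the tool pointing down it reaches from about 400 to 925 mm from the base axis. Payload 12.5 kg.
Tool frame: the origin (TCP) lies midway between the tips of the shut fingers; the grasp point (between the pads) lies 19 mm behind it; z points along the fingers, y is the line along which they close (so a half turn about z gives the same grasp; the last joint's range is limited). The gripper opens to 95 mm and grips with 3 to 60 N. Pads are 20 mm wide; open, the fingers measure 119 mm over their backs; the gripper's body (75 mm by 180 mm) begins 59 mm behind the grasp point.
Start: joints at [1.064, 0.491, 1.559, -0, 1.092, -0.106], TCP at [243.832, 575.493, 214.661] pointing down, gripper open.
Joint ranges: [-3.1, 3.1], [-0.84, 2.19], [0.05, 2.79], [-1.13, 4.28], [0.06, 2.93], [-2.69, 2.69]. Speed limits (rad/s): [2.22, 2.22, 2.79, 3.14, 3.14, 3.14].

### API

Orientations are given as [roll, pitch, yaw] about the fixed x, y, z axes, in that order (R = Rz(yaw) Ry(pitch) Rx(roll)).
In Python, from cell import state, read_camera, camera_info, env gives the robot as it stands.
- The arm moves only by the tool move_arm, never from a script. Its argument "commands" is a list of rows, each a list of 3 entries, a list of its own where there are three numbers: the shift along the world's x, y, z in cm, then the turn, a rotation vector about the world's x, y, z in degrees, then the opening, from 0 (shut) to 1 (fully open). A call has 1 to 10 rows; each row shifts and turns the commanded pose from where the row before left it; what a row does not reach is not made up. A row lasts 1/10 s, in which the tool goes at most 50 mm and 8.59 degrees, less where a joint would pass 70% of its speed; a pose out of reach is approached as far as the arm can. A call with a gripper value outside its range is refused whole. The fingers move at their own pace and stop on an object; the grip force is fixed at half the most. Time passes only in rows, so rows that do not move let the fingers close. It gives the time, the measured TCP pose, the force, the opening and the grip force at its end, in the units of the state.
- state(): the state, without advancing time (a new reading comes with each control period).
- read_camera(name): name is "side" or "top"; returns the picture (480x640x3 uint8, blue, green, red); there is no depth.
- camera_info(name): a dict with "K" (3x3 intrinsics, pixels), "cam_to_world" (4x4, takes a point from camera to world coordinates). Camera axes: x right, y down, z forward; pixel columns grow to the right and rows downward; lengths in mm; the calibration is good to about 2 mm. A picture is of the moment at which its call begins. camera_info takes no time and is no camera call.
- env.job_done(): hands the job in; it is judged then, once.
The state is a dict: "t": time; "joints": joint angles; "qvel": joint speeds; "tau": joint torques, N m; "eef_pos": TCP position; "tcp_rot": TCP orientation; "ft_force": force on the tool from outside, world axes, zero at the start; "moment": the same for the moment, N m; "opening": opening from 0.0 (shut) to 1.0 (fully open); "grip_force": force on a finger pad.
Only numpy, scipy, OpenCV 4.12 (cv2) and the standard library are available. Lean on these libraries where they do the work, as an engineer would, in place of code of your own. Each camera call takes 0.05 s, during which the arm holds its last target. There are 200 camera calls.

## Working session

There is one attempt and no reset: what is moved stays moved. The work goes in short steps, Python scripts to look and compute and a tool call to move; the robot and the scene stay as the last step left them, time stands still between calls to the robot, and variables do not carry over. Pictures are saved under pics/ and viewed, at most 10 in all, crops included, and the job is handed in when it is done.

Besides the shell and the picture viewer there is one more tool, called after "Call:" by a JSON object that holds its "fn" and its "kwargs". move_arm: Moves the arm, as the interface text tells. Its arguments: {"type":"object","properties":{"commands":{"type":"array"}},"required":["commands"]}

```bash
mkdir -p pics; ls; python3 - <<'E'
from cell import *
import cv2,numpy as np
for n in("top","side"):
    cv2.imwrite(f"pics/{n}0.png",read_camera(n)); c=camera_info(n); print(n,np.round(c["K"],1).tolist(),np.round(c["cam_to_world"],3).tolist())
s=state();print(s)
E
```

```text
pics
top [[504.7, 0.0, 324.3], [0.0, 504.7, 238.8], [0.0, 0.0, 1.0]] [[0.024, -0.984, 0.175, 406.266], [-1.0, -0.026, -0.005, 103.209], [0.009, -0.174, -0.985, 1057.132], [0.0, 0.0, 0.0, 1.0]]
side [[496.9, 0.0, 323.3], [0.0, 496.9, 244.3], [0.0, 0.0, 1.0]] [[0.293, 0.856, -0.426, 993.659], [0.956, -0.265, 0.125, -21.314], [-0.005, -0.444, -0.896, 931.744], [0.0, 0.0, 0.0, 1.0]]
{'t': 0.1, 'joints': array([ 1.06439602e+00,  4.91507215e-01,  1.55935919e+00,  1.67917072e-05,
        1.09168033e+00, -1.05604874e-01]), 'qvel': array([ 0.00098674, -0.00187537, -0.00197801,  0.0005301 , -0.00081708,
        0.00076347]), 'tau': array([ 1.97779671e-03, -6.13618112e+01, -2.58608562e+01,  6.93897670e-02,
        4.70655947e-02, -5.11258918e-05]), 'eef_pos': array([243.72763329, 575.30771482, 214.12534651]), 'tcp_rot': array([-3.14064546e+00, -1.15378468e-04,  2.74078942e+00]), 'ft_force': array([ 0.47011011, -0.05056486,  0.15392115]), 'moment': array([ 0.00280062, -0.01250009,  0.00900188]), 'grip_force': 0.0, 'opening': 0.9989970229182061}
```

View pics/top0.png

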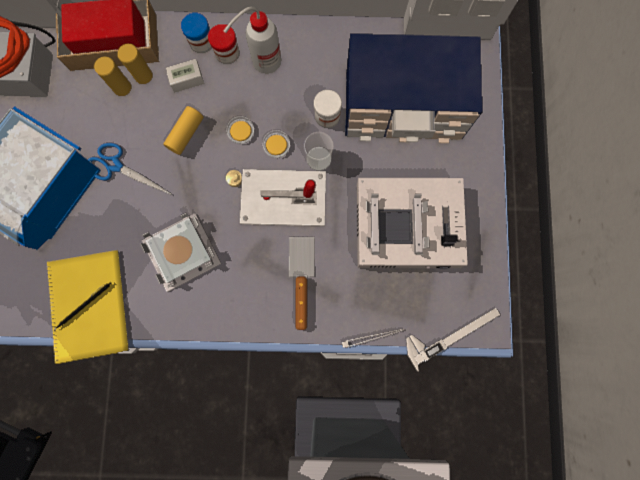

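View pics/side0.png

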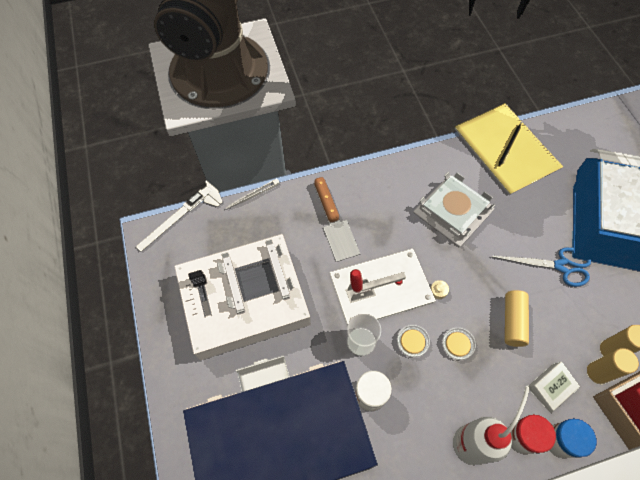

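The top view shows the lifter (blade at about 301,257; handle to 301,329), the rack with its plate (disc 178,250), the unit (413,222), the shutter grip (450,240) and the red lever (309,187). The side view shows the same things from the far side. Next I'll enlarge and measure.

```bash
cat > h.py <<'E'
import cv2,numpy as np
from cell import *
def ray(n,p):
    c=camera_info(n);K=np.array(c["K"]);M=np.array(c["cam_to_world"])
    d=M[:3,:3]@np.linalg.solve(K,[p[0],p[1],1.]);return M[:3,3],d
def onz(n,p,z):
    o,d=ray(n,p);return (o+d*(z-o[2])/d[2])
def proj(n,P):
    c=camera_info(n);K=np.array(c["K"]);M=np.array(c["cam_to_world"])
    q=K@(M[:3,:3].T@(np.array(P,float)-M[:3,3]));return q[:2]/q[2]
def two(a,b):
    o1,d1=ray("top",a);o2,d2=ray("side",b)
    t=np.linalg.lstsq(np.c_[d1,-d2],o2-o1,rcond=None)[0]
    p,q=o1+t[0]*d1,o2+t[1]*d2;return (p+q)/2,np.linalg.norm(p-q)
def comp(m,near):
    n,l,s,c=cv2.connectedComponentsWithStats(m.astype(np.uint8))
    ids=[i for i in range(1,n) if s[i,4]>30]
    i=min(ids,key=lambda i:np.hypot(*(c[i]-near)));return l==i,c[i],s[i,4]
E
python3 - <<'E'
from h import *
t=cv2.imread("pics/top0.png");s=cv2.imread("pics/side0.png")
def crop(im,x,y,w,h,f): return cv2.resize(im[y:y+h,x:x+w],None,fx=f,fy=f,interpolation=cv2.INTER_CUBIC)
A=np.vstack([np.hstack([crop(t,130,200,100,100,3),crop(t,350,170,125,100,3)[:, :375],]) ,np.hstack([crop(s,410,165,100,90,3),crop(s,170,230,125,90,3)])])
cv2.imwrite("pics/crop1.png",A);print(A.shape)
for n,im,dn,hn,bn,un in(("top",t,(178,250),(301,303),(301,257),(370,200)),("side",s,(458,203),(327,200),(341,240),(200,320))):
    H=cv2.cvtColor(im,cv2.COLOR_BGR2HSV).astype(int);h,S,V=H[...,0],H[...,1],H[...,2]
    m,c,a=comp((h<20)&(S>60)&(V>100),dn);print(n,"disc",c,a,onz(n,c,36))
    m,c,a=comp((h<20)&(S>120)&(V>60),hn);r=cv2.minAreaRect(np.argwhere(m)[:,::-1].astype(np.float32));print("handle",c,a,[onz(n,q,20).round(1).tolist() for q in cv2.boxPoints(r)],onz(n,c,20))
    print("blade px",im[bn[1],bn[0]],"bench",im[300,260] )
    m,c,a=comp((V>165)&(S<40),un);r=cv2.minAreaRect(np.argwhere(m)[:,::-1].astype(np.float32));print("unit",c,a,[onz(n,q,58).round(1).tolist() for q in cv2.boxPoints(r)],im[200,365])
E
```

```text
(570, 675, 3)
top disc [177.13949843 249.59090909] 638 [557.19229691 398.03749119  36.        ]
handle [300.97560976 302.95470383] 574 [[508.9, 154.4, 20.0], [509.4, 133.9, 20.0], [404.1, 130.6, 20.0], [403.6, 150.8, 20.0]] [456.10964307 142.48027926  20.        ]
blade px [139 147 157] bench [122 122 132]
unit [374.46264368 224.84195402] 348 [[670.4, 7.3, 58.0], [671.2, -7.7, 58.0], [563.6, -10.6, 58.0], [562.8, 4.1, 58.0]] [143 154 170]
side disc [456.54158607 202.62282398] 517 [557.52637487 399.194586    36.        ]
handle [326.20697168 199.35294118] 459 [[402.9, 130.2, 20.0], [399.4, 154.2, 20.0], [512.1, 157.0, 20.0], [515.0, 134.1, 20.0]] [459.64560174 143.6584152   20.        ]
blade px [189 199 202] bench [231 241 246]
unit [166.8        345.36363636] 55 [[677.4, -228.3, 58.0], [680.5, -218.0, 58.0], [702.1, -221.5, 58.0], [699.0, -231.7, 58.0]] [165 166 172]
```

View pics/crop1.png

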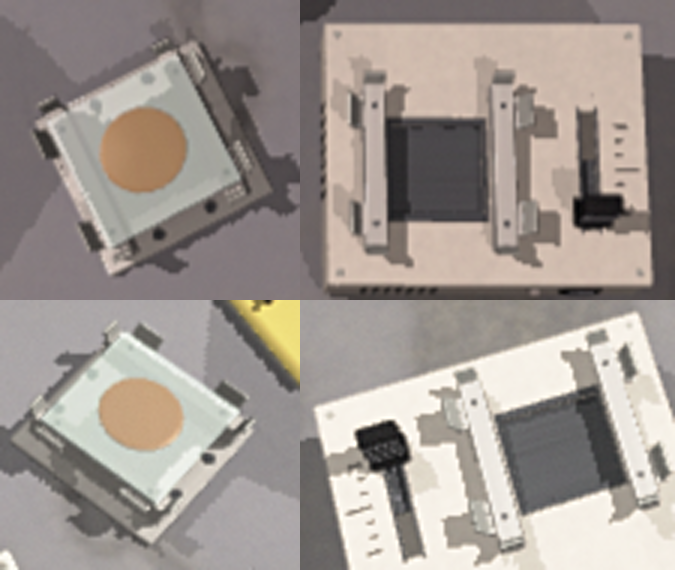

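The enlarged crops show the rack edges and holes, the unit's corners, its rail ends and the grip clearly. I'll turn those pixels into positions and check them against the given sizes.

```bash
python3 - <<'E'
from h import *
T=lambda cx,cy:(350+(cx-300)/3-.33,170+cy/3-.33)
R=lambda cx,cy:(130+cx/3-.33,200+cy/3-.33)
S=lambda cx,cy:(170+(cx-300)/3-.33,230+(cy-300)/3-.33)
Q=lambda cx,cy:(410+cx/3-.33,165+(cy-300)/3-.33)
ang=lambda v:np.degrees(np.arctan2(v[1],v[0]))
def rep(n,pts,z,name):
    P=[onz(n,p,z) for p in pts];print(name,[p.round(1).tolist()[:2] for p in P],"len",[round(np.linalg.norm(P[i]-P[i-1]),1) for i in range(len(P))]," mean",np.mean(P,0).round(1),"ang",[round(ang(P[i]-P[i-1]),1) for i in range(len(P))])
rep("top",[T(323,23),T(640,23),T(653,285),T(325,287)],58,"unit top(216,180)")
rep("top",[T(374,82),T(503,82),T(505,250),T(374,249)],76,"rails(86,114)")
rep("side",[S(468,378),S(600,343),S(648,499),S(512,545)],76,"rails side")
rep("top",[R(48,122),R(176,50),R(247,183),R(107,250)],33,"plate")
rep("side",[Q(122,333),Q(240,407),Q(160,508),Q(42,412)],33,"plate side")
rep("top",[R(158,233),R(210,206)],6,"holes");rep("side",[Q(208,458),Q(176,493)],6,"holes")
rep("top",[R(108,275),R(272,190)],6,"base front(126)")
rep("side",[Q(255,425),Q(152,545)],6,"base front(126)")
# grip, lever
print("grip",onz("top",T(600,205),96),onz("side",S(380,435),96), proj("top",[590,-120,96]))
for n,b in(("top",(301,257)),("side",(341,240))):
    im=cv2.imread(f"pics/{n}0.png");H=cv2.cvtColor(im,cv2.COLOR_BGR2HSV).astype(int)
    g=cv2.GaussianBlur(im,(3,3),0).astype(int);m=np.abs(g-g[b[1],b[0]]).max(2)<20
    m,c,a=comp(m,b);m=cv2.morphologyEx(m.astype(np.uint8),cv2.MORPH_OPEN,np.ones((5,5)))
    r=cv2.minAreaRect(np.argwhere(m)[:,::-1].astype(np.float32));rep(n,cv2.boxPoints(r),2.5,f"blade(54,85) {a}")
    m,c,a=comp((H[...,0]>170)&(H[...,1]>150)|(H[...,0]<5)&(H[...,1]>150),(309,187) if n=="top" else (356,280));print("lever",c,a,onz(n,c,110))
E
```

```text
unit top(216,180) [[713.6, 33.6], [719.5, -184.2], [538.5, -188.6], [531.6, 29.9]] len [np.float64(182.1), np.float64(217.9), np.float64(181.1), np.float64(218.6)]  mean [625.8 -77.3  58. ] ang [np.float64(1.2), np.float64(-88.4), np.float64(-178.6), np.float64(91.8)]
rails(86,114) [[668.0, 0.2], [670.4, -86.2], [556.7, -86.6], [555.2, -0.6]] len [np.float64(112.9), np.float64(86.4), np.float64(113.6), np.float64(86.0)]  mean [612.6 -43.3  76. ] ang [np.float64(0.4), np.float64(-88.5), np.float64(-179.8), np.float64(91.0)]
rails side [[555.4, -86.1], [556.1, 0.0], [667.7, 1.8], [671.9, -84.0]] len [np.float64(116.6), np.float64(86.1), np.float64(111.6), np.float64(85.9)]  mean [612.8 -42.1  76. ] ang [np.float64(-179.0), np.float64(89.5), np.float64(0.9), np.float64(-87.2)]
plate [[575.2, 464.8], [627.8, 381.0], [536.6, 326.2], [488.7, 417.6]] len [np.float64(98.5), np.float64(98.9), np.float64(106.4), np.float64(103.1)]  mean [557.1 397.4  33. ] ang [np.float64(28.6), np.float64(-57.8), np.float64(-149.0), np.float64(117.7)]
plate side [[489.6, 415.4], [571.5, 469.4], [628.4, 382.9]
[... 931 characters left out ...]
234.98148246]
blade(54,85) 957 [[595.2, 175.2], [596.6, 122.2], [515.7, 119.9], [514.4, 172.2]] len [np.float64(80.9), np.float64(53.0), np.float64(80.9), np.float64(52.3)]  mean [555.5 147.3   2.5] ang [np.float64(2.1), np.float64(-88.5), np.float64(-178.4), np.float64(91.5)]
lever [308.88       188.31333333] 150 [672.92801343 130.93781523 110.        ]
blade(54,85) 837 [[512.3, 120.6], [506.7, 174.8], [592.4, 174.8], [597.1, 122.4]] len [np.float64(84.8), np.float64(54.5), np.float64(85.7), np.float64(52.6)]  mean [552.1 148.1   2.5] ang [np.float64(-178.8), np.float64(95.9), np.float64(-0.0), np.float64(-84.9)]
lever [355.88265306 280.25      ] 196 [688.77681654 128.12565282 110.        ]
```

Every size matches. The rack seat is at about (557, 399.5) with yaw 30°, the unit seat at (612.7, -42.7) with yaw 1.4°, and the lifter grip at about (480, 144) with yaw 2.3°. I'll move over the lifter.

Call:
{"fn": "move_arm", "kwargs": {"commands": [[[2.36, -4.31, -0.9], [0, 0, 2.53], 0.6], [[2.36, -4.31, -0.9], [0, 0, 2.53], 0.6], [[2.36, -4.31, -0.9], [0, 0, 2.53], 0.6], [[2.36, -4.31, -0.9], [0, 0, 2.53], 0.6], [[2.36, -4.31, -0.9], [0, 0, 2.53], 0.6], [[2.36, -4.31, -0.9], [0, 0, 2.53], 0.6], [[2.36, -4.31, -0.9], [0, 0, 2.53], 0.6], [[2.36, -4.31, -0.9], [0, 0, 2.53], 0.6], [[2.36, -4.31, -0.9], [0, 0, 2.53], 0.6], [[2.36, -4.31, -0.9], [0, 0, 2.53], 0.6]]}}

```text
t: 1.1
eef_pos: [480.4, 142.6, 124.2]
tcp_rot: [3.141, -0.0, -3.099]
ft_force: [0.8, 0.9, -0.4]
opening: 0.601
grip_force: 0.0
```

Call:
{"fn": "move_arm", "kwargs": {"commands": [[[0, 0.1, -3], [0, 0, 0], 0.6], [[0, 0, -3], [0, 0, 0], 0.6], [[0, 0, -3], [0, 0, 0], 0.6], [[0, 0, -1.5], [0, 0, 0], 0.6], [[0, 0, -0.8], [0, 0, 0], 0.6], [[0, 0, -0.5], [0, 0, 0], 0.6], [[0, 0, -0.2], [0, 0, 0], 0.6], [[0, 0, 0], [0, 0, 0], 0.6]]}}

```text
t: 1.9
eef_pos: [480.0, 145.6, 5.0]
tcp_rot: [3.141, 0.001, -3.101]
ft_force: [-0.4, -0.3, 0.9]
opening: 0.6
grip_force: 0.0
```

```bash
python3 - <<'E'
from h import *
s=state();print(s["eef_pos"],s["ft_force"])
t=read_camera("top");u=read_camera("side")
f=lambda im,x,y,w,h:cv2.resize(im[y:y+h,x:x+w],None,fx=4,fy=4,interpolation=cv2.INTER_CUBIC)
cv2.imwrite("pics/grip1.png",np.hstack([f(t,250,220,100,130),f(u,280,160,100,130)]))
E
```

```text
[480.04703264 145.58495304   5.04731472] [-0.39032477 -0.2501051   0.86707749]
```

View pics/grip1.png

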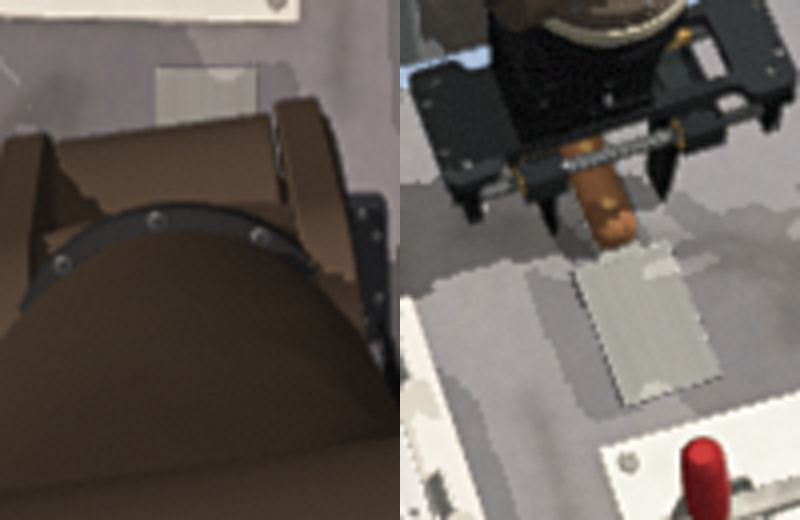

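The side view shows the fingers straddling the handle, with the blade in front. I'll go 2 mm lower and close.

Call:
{"fn": "move_arm", "kwargs": {"commands": [[[0, -0.1, -0.2], [0, 0, 0], 0.5], [[0, 0, 0], [0, 0, 0], 0.3], [[0, 0, 0], [0, 0, 0], 0.1], [[0, 0, 0], [0, 0, 0], 0.1], [[0, 0, 0], [0, 0, 0], 0.1], [[0, 0, 0], [0, 0, 0], 0.1], [[0, 0, 0], [0, 0, 0], 0.1]]}}

```text
t: 2.7
eef_pos: [479.9, 144.5, 2.7]
tcp_rot: [3.141, 0.0, -3.101]
ft_force: [-0.6, -0.2, 1.9]
opening: 0.252
grip_force: 29.9
```

Call:
{"fn": "move_arm", "kwargs": {"commands": [[[0, 0, 1], [0, 0, 0], 0.1], [[0, 0, 2], [0, 0, 0], 0.1], [[-0.92, 1.6, 2], [0, 0, 3.4], 0.1], [[-1.32, 2.2, 1], [0, 0, 3.5], 0.1], [[-1.32, 2.2, 0], [0, 0, 3.5], 0.1], [[-1.32, 2.2, 0], [0, 0, 3.5], 0.1], [[-1.32, 2.2, 0], [0, 0, 3.5], 0.1], [[-1.32, 2.2, 0], [0, 0, 3.5], 0.1], [[-1, 2.2, 0], [0, 0, 3.5], 0.1], [[-0.68, 0.95, 0], [0, 0, 3.3], 0.1]]}}

```text
t: 3.7
eef_pos: [387.1, 303.5, 63.3]
tcp_rot: [3.141, 0.001, -2.614]
ft_force: [0.3, 0.1, -0.6]
opening: 0.251
grip_force: 29.9
```

Call:
{"fn": "move_arm", "kwargs": {"commands": [[[0, 0, 0], [0, 0, 0], 0.1], [[0, 0, 0], [0, 0, 0], 0.1]]}}

```text
t: 3.9
eef_pos: [387.9, 301.9, 63.0]
tcp_rot: [3.142, 0.0, -2.618]
ft_force: [-0.0, -0.2, -0.8]
opening: 0.252
grip_force: 29.9
```

```bash
python3 - <<'E'
from h import *
s=state();e=s["eef_pos"];print(e,s["tcp_rot"],s["ft_force"],s["opening"])
t=read_camera("top");u=read_camera("side");cv2.imwrite("pics/t2.png",t);cv2.imwrite("pics/s2.png",u)
y=s["tcp_rot"][2]+np.pi;a=np.array([np.cos(y),np.sin(y),0]);b=np.array([-a[1],a[0],0])
for n,im in(("top",t),("side",u)):   # predicted blade corners
    for X,Y in((115,27),(115,-27),(30,27),(30,-27)):
        p=proj(n,e+a*X+b*Y+[0,0,-.5]).round(0).astype(int);cv2.circle(im,p.tolist(),1,(0,0,255),-1)
f=lambda im,x,y,w,h:cv2.resize(im[y:y+h,x:x+w],None,fx=3,fy=3,interpolation=cv2.INTER_CUBIC)
cv2.imwrite("pics/pre.png",np.hstack([f(t,130,190,130,150),f(u,350,130,130,150)]))
E
```

```text
[387.88121347 301.86516893  63.01662912] [ 3.14154455e+00  2.23797122e-04 -2.61843034e+00] [-0.00370364 -0.21714382 -0.83704137] 0.2521452367289884
```

View pics/pre.png

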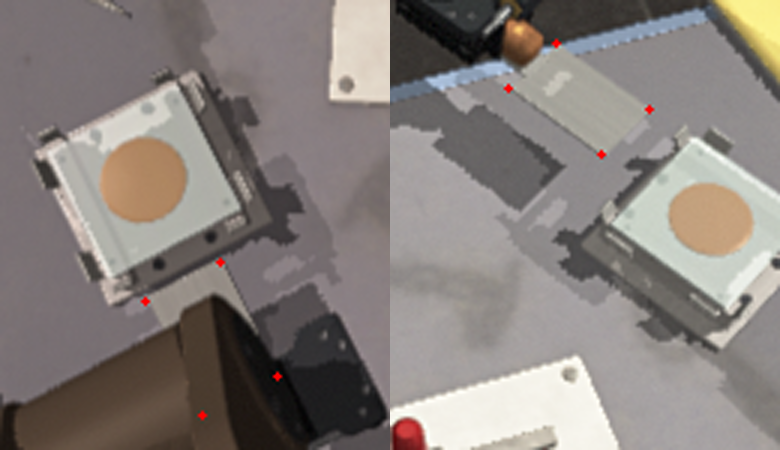

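The predicted blade corners (red) fall on the blade, so the grip is straight and the joint is 30 mm ahead of the TCP. I'll lower it to channel height and start inserting.

Call:
{"fn": "move_arm", "kwargs": {"commands": [[[0, 0, -1.8], [0, 0, 0], 0.1], [[0, 0, -1.8], [0, 0, 0], 0.1], [[0, 0, -1], [0, 0, 0], 0.1], [[0, 0, 0], [0, 0, 0], 0.1], [[0.87, 0.5, 0], [0, 0, 0], 0.1], [[0.87, 0.5, 0], [0, 0, 0], 0.1], [[0.87, 0.5, 0], [0, 0, 0], 0.1], [[0.87, 0.5, 0], [0, 0, 0], 0.1], [[0.87, 0.5, 0], [0, 0, 0], 0.1], [[0, 0, 0], [0, 0, 0], 0.1]]}}

```text
t: 5.0
eef_pos: [432.7, 327.7, 16.8]
tcp_rot: [3.142, 0.001, -2.617]
ft_force: [-0.3, -0.6, -1.0]
opening: 0.25
grip_force: 29.9
```

Call:
{"fn": "move_arm", "kwargs": {"commands": [[[0.87, 0.5, 0], [0, 0, 0], 0.1], [[0.87, 0.5, 0], [0, 0, 0], 0.1], [[0.87, 0.5, 0], [0, 0, 0], 0.1], [[0.87, 0.5, 0], [0, 0, 0], 0.1], [[0.7, 0.4, 0], [0, 0, 0], 0.1], [[0.5, 0.3, 0], [0, 0, 0], 0.1], [[0.5, 0.3, 0], [0, 0, 0], 0.1], [[0, 0, 0], [0, 0, 0], 0.1], [[0, 0, 0], [0, 0, 0], 0.1]]}}

```text
t: 5.9
eef_pos: [482.9, 356.9, 16.6]
tcp_rot: [3.141, -0.0, -2.617]
ft_force: [-0.0, -0.4, -0.2]
opening: 0.248
grip_force: 29.9
```

```bash
python3 - <<'E'
from h import *
s=state();e=s["eef_pos"];print(e,s["tcp_rot"],s["ft_force"],s["opening"])
u=read_camera("side");t=read_camera("top");cv2.imwrite("pics/s3.png",u)
for n,im,dn in(("side",u,(456,203)),("top",t,(177,250))):
    H=cv2.cvtColor(im,cv2.COLOR_BGR2HSV).astype(int);m,c,a=comp((H[...,0]<20)&(H[...,1]>60)&(H[...,1]<140)&(H[...,2]>100),dn);print(n,c,a,onz(n,c,36))
cv2.imwrite("pics/ins.png",cv2.resize(u[130:260,380:520],None,fx=4,fy=4,interpolation=cv2.INTER_CUBIC))
E
```

```text
[482.91197777 356.89536238  16.55984721] [ 3.14149122e+00 -4.30077695e-04 -2.61734441e+00] [-0.01804323 -0.42842292 -0.22486225] 0.247586304906077
side [456.56538462 202.575     ] 520 [557.43368737 399.28954041  36.        ]
top [180.24637681 279.02898551] 69 [497.26117183 387.25078853  36.        ]
```

View pics/ins.png

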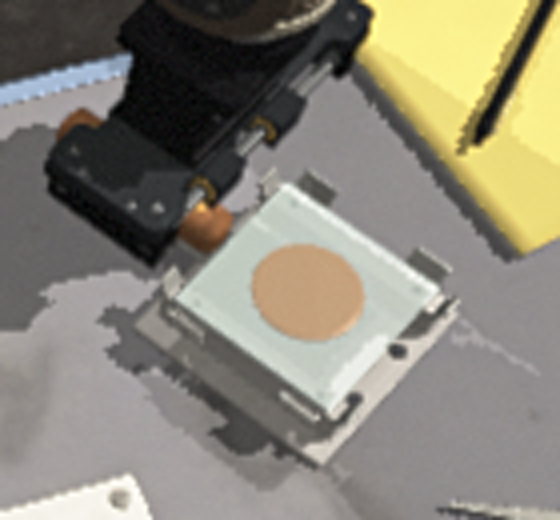

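The side view shows the plate unmoved (disc at 456,202) and the handle end just short of the plate's front edge. I'll lift slowly.

Call:
{"fn": "move_arm", "kwargs": {"commands": [[[0, 0, 0.5], [0, 0, 0], 0.1], [[0, 0, 0.4], [0, 0, 0], 0.1], [[0, 0, 0.3], [0, 0, 0], 0.1], [[0, 0, 0.2], [0, 0, 0], 0.1], [[0, 0, 0.3], [0, 0, 0], 0.1], [[0, 0, 0.5], [0, 0, 0], 0.1], [[0, 0, 0.7], [0, 0, 0], 0.1], [[0, 0, 0.7], [0, 0, 0], 0.1], [[0, 0, 0.4], [0, 0, 0], 0.1], [[0, 0, 0], [0, 0, 0], 0.1]]}}

```text
t: 7.0
eef_pos: [483.4, 357.2, 57.5]
tcp_rot: [3.142, 0.001, -2.617]
ft_force: [0.1, -0.8, -2.3]
opening: 0.251
grip_force: 29.9
```

```bash
cat > disc.py <<'E'
from h import *
s=state();e=s["eef_pos"];print(e,s["tcp_rot"],s["ft_force"],s["moment"],s["opening"])
u=read_camera("side")
z=e[2]-2.7+10.5
y=s["tcp_rot"][2]+np.pi;a=np.array([np.cos(y),np.sin(y),0]);b=np.array([-a[1],a[0],0])
H=cv2.cvtColor(u,cv2.COLOR_BGR2HSV).astype(int);m,c,A=comp((H[...,0]<20)&(H[...,1]>60)&(H[...,1]<140)&(H[...,2]>100),proj("side",e+a*85))
P=onz("side",c,z);print(c,A,P,"along",(P-e)@a,"lateral",(P-e)@b)
cv2.imwrite(f"pics/d{s['t']:.1f}.png",u)
E
python3 disc.py
```

```text
[483.40734472 357.17058324  57.47474915] [ 3.14151918e+00  1.24182126e-03 -2.61732555e+00] [ 0.1287332  -0.8000266  -2.32408995] [0.07670898 0.07079999 0.02490344] 0.25143220410810174
[459.90166976 195.34693878] 539 [557.8797512  399.02326088  65.27474915] along 85.42065350895098 lateral -1.0478101161092854
```

The plate is up and sits 85 mm ahead of the TCP. I'll carry it across smoothly, higher than the lever and in front of it.

Call:
{"fn": "move_arm", "kwargs": {"commands": [[[0.1, -0.5, 0.5], [0, 0, -0.7], 0.1], [[0.22, -1, 1], [0, 0, -1.5], 0.1], [[0.22, -1.5, 1.5], [0, 0, -1.5], 0.1], [[0.22, -2, 1.5], [0, 0, -1.5], 0.1], [[0.22, -2.5, 1.5], [0, 0, -1.5], 0.1], [[0.22, -2.5, 1.2], [0, 0, -1.5], 0.1], [[0.22, -2.5, 0.7], [0, 0, -1.5], 0.1], [[0.22, -2.5, 0.3], [0, 0, -1.5], 0.1], [[0.22, -2.5, 0], [0, 0, -1.5], 0.1], [[0.22, -2.5, 0], [0, 0, -1.5], 0.1]]}}

```text
t: 8.05
eef_pos: [503.9, 154.9, 140.1]
tcp_rot: [-3.141, 0.001, -2.868]
ft_force: [-0.3, 0.1, -2.3]
opening: 0.25
grip_force: 29.9
```

Call:
{"fn": "move_arm", "kwargs": {"commands": [[[0.22, -2.5, 0], [0, 0, -1.5], 0.1], [[0.22, -2.5, 0], [0, 0, -1.5], 0.1], [[0.22, -2.5, 0], [0, 0, -1.5], 0.1], [[0.22, -2.5, 0], [0, 0, -1.5], 0.1], [[0.22, -2.5, 0], [0, 0, -1.5], 0.1], [[0.22, -2.5, 0], [0, 0, -1.5], 0.1], [[0.22, -2.0, 0], [0, 0, -1.5], 0.1], [[0.22, -1.5, 0], [0, 0, -1.5], 0.1], [[0.22, -1, 0], [0, 0, -1.5], 0.1], [[0.2, -0.6, 0], [0, 0, -0.9], 0.1]]}}

```text
t: 9.05
eef_pos: [525.8, -44.9, 139.1]
tcp_rot: [-3.142, 0.0, -3.119]
ft_force: [0.9, 0.5, -2.1]
opening: 0.248
grip_force: 29.9
```

Call:
{"fn": "move_arm", "kwargs": {"commands": [[[0, 0, -0.5], [0, 0, 0], 0.1], [[0, 0, -1], [0, 0, 0], 0.1], [[0, 0, -1], [0, 0, 0], 0.1], [[0, 0, -0.5], [0, 0, 0], 0.1], [[0, 0, 0], [0, 0, 0], 0.1], [[0, 0, 0], [0, 0, 0], 0.1]]}}

```text
t: 9.65
eef_pos: [525.8, -43.8, 108.5]
tcp_rot: [3.141, -0.0, -3.116]
ft_force: [0.2, 0.0, -2.2]
opening: 0.252
grip_force: 29.9
```

```bash
python3 disc.py; python3 - <<'E'
from h import *
import glob
f=max(glob.glob("pics/d*.png"),key=lambda p:float(p[6:-4]));u=cv2.imread(f)
cv2.imwrite("pics/over.png",cv2.resize(u[190:360,150:350],None,fx=3.5,fy=3.5,interpolation=cv2.INTER_CUBIC))
E
```

```text
[525.75034859 -43.7725406  108.48138994] [ 3.14138844e+00 -3.67764450e-04 -3.11614148e+00] [ 0.24397679  0.02356889 -2.21755421] [0.01213054 0.1047935  0.00522701] 0.2521479934336337
[252.6        266.73466667] 750 [611.76150239 -41.47567679 116.28138994] along 86.04174947877829 lateral 0.10727159946250829
```

View pics/over.png

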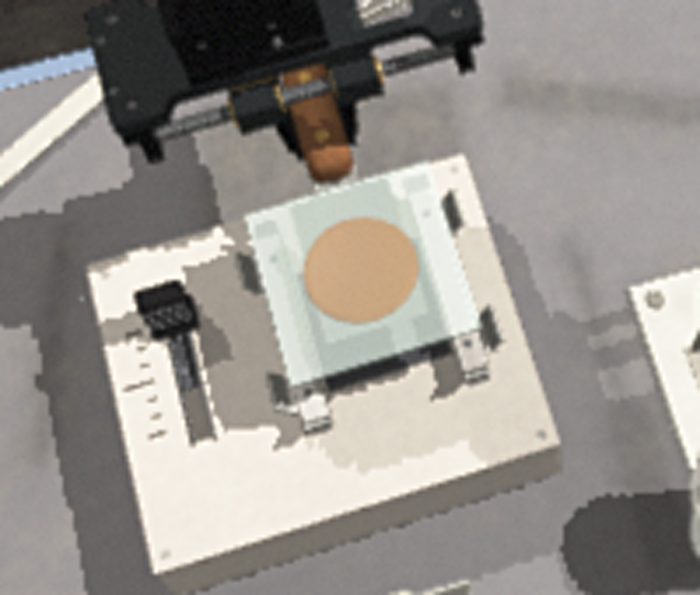

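The plate sits squarely over the rails on the blade, with the disc at crop (362,270). I'll check its yaw from the edge pixels.

```bash
python3 - <<'E'
from h import *
P=[onz("side",(150+x/3.5-.36,190+y/3.5-.36),113.3)[:2] for x,y in((247,215),(432,165),(480,328),(290,385))]
print(np.round(P,1),np.mean(P,0),[round(np.degrees(np.arctan2(*(P[i]-P[i-1])[::-1])),1) for i in range(4)],[round(np.linalg.norm(P[i]-P[i-1]),1) for i in range(4)])
E
```

```text
[[562.4 -90.9]
 [562.5   8.8]
 [659.5   8.8]
 [661.  -89.6]] [611.37984469 -40.72135153] [np.float64(-179.3), np.float64(89.9), np.float64(0.0), np.float64(-89.1)] [np.float64(98.6), np.float64(99.7), np.float64(97.0), np.float64(98.5)]
```

Call:
{"fn": "move_arm", "kwargs": {"commands": [[[0.1, -0.25, -0.3], [0, 0, 0.7], 0.1], [[0, 0, -0.7], [0, 0, 0], 0.1], [[0, 0, -0.7], [0, 0, 0], 0.1], [[0, 0, -0.5], [0, 0, 0], 0.1], [[0, 0, -0.3], [0, 0, 0], 0.1], [[0, 0, 0], [0, 0, 0], 0.1]]}}

```text
t: 10.3
eef_pos: [526.5, -46.5, 83.1]
tcp_rot: [3.141, -0.001, -3.104]
ft_force: [-0.1, -0.1, -1.9]
opening: 0.252
grip_force: 29.9
```

```bash
python3 disc.py; python3 - <<'E'
from h import *
import glob
f=max(glob.glob("pics/d*.png"),key=lambda p:float(p[6:-4]));u=cv2.imread(f)
cv2.imwrite("pics/over2.png",cv2.resize(u[225:325,190:310],None,fx=6,fy=6,interpolation=cv2.INTER_CUBIC))
E
```

```text
[526.54136535 -46.46744565  83.10821331] [ 3.14127865e+00 -8.65589656e-04 -3.10433507e+00] [-0.05659229 -0.1039747  -1.91455191] [0.03502103 0.12299761 0.03345965] 0.2520999717562049
[253.70775623 272.91551247] 722 [612.56186033 -43.04000705  90.90821331] along 86.08846671498061 lateral 0.22088573226979907
```

View pics/over2.png

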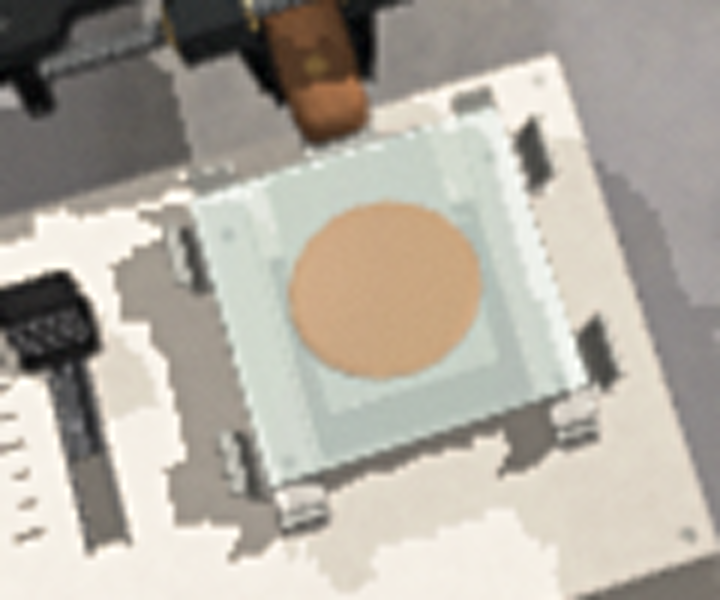

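The plate sits centred between the guides, with the left and right gaps about equal. I'll lower it.

Call:
{"fn": "move_arm", "kwargs": {"commands": [[[0, 0, -0.2], [0, 0, 0], 0.1], [[0, 0, -0.2], [0, 0, 0], 0.1], [[0, 0, -0.2], [0, 0, 0], 0.1], [[0, 0, -0.2], [0, 0, 0], 0.1], [[0, 0, -0.2], [0, 0, 0], 0.1], [[0, 0, -0.2], [0, 0, 0], 0.1], [[0, 0, -0.2], [0, 0, 0], 0.1], [[0, 0, 0], [0, 0, 0], 0.1], [[0, 0, 0], [0, 0, 0], 0.1]]}}

```text
t: 11.25
eef_pos: [526.7, -46.5, 69.6]
tcp_rot: [3.141, -0.0, -3.104]
ft_force: [0.3, -0.4, -0.7]
opening: 0.25
grip_force: 29.9
```

```bash
python3 - <<'E'
from h import *
s=state();print(s["eef_pos"],s["tcp_rot"],s["ft_force"],s["moment"])
u=read_camera("side")
H=cv2.cvtColor(u,cv2.COLOR_BGR2HSV).astype(int);m,c,A=comp((H[...,0]<20)&(H[...,1]>60)&(H[...,1]<140)&(H[...,2]>100),(253,275))
print(c,A,[onz("side",c,z).round(1) for z in(78,84)],"expect seat px",proj("side",[612.7,-42.7,84]))
E
```

```text
[526.74352578 -46.51153241  69.63611861] [ 3.14149310e+00 -2.12721740e-05 -3.10429269e+00] [ 0.2993712  -0.41605113 -0.72711914] [0.04896114 0.04996925 0.04886884]
[254.17275281 274.43117978] 712 [array([610. , -43.3,  78. ]), array([612.6, -43.1,  84. ])] expect seat px [254.39316526 274.3957409 ]
```

The plate is seated: the disc is where the seat predicts and the load is off the lifter. I'll withdraw it.

Call:
{"fn": "move_arm", "kwargs": {"commands": [[[-0.6, -0.02, 0], [0, 0, 0], 0.1], [[-1, -0.04, 0], [0, 0, 0], 0.1], [[-1.2, -0.04, 0], [0, 0, 0], 0.1], [[-1.2, -0.04, 0], [0, 0, 0], 0.1], [[-1.2, -0.04, 0], [0, 0, 0], 0.1], [[-1.2, -0.04, 0], [0, 0, 0], 0.1], [[-1.2, -0.04, 0], [0, 0, 0], 0.1], [[-1.2, -0.04, 0], [0, 0, 0], 0.1], [[-1.2, -0.04, 0], [0, 0, 0], 0.1], [[-1.1, -0.04, 0], [0, 0, 0], 0.1]]}}

```text
t: 12.3
eef_pos: [414.7, -50.3, 69.7]
tcp_rot: [3.141, -0.0, -3.104]
ft_force: [0.1, -0.8, -1.5]
opening: 0.254
grip_force: 29.9
```

```bash
python3 - <<'E'
from h import *
s=state();print(s["eef_pos"],s["tcp_rot"],s["ft_force"])
u=read_camera("side")
H=cv2.cvtColor(u,cv2.COLOR_BGR2HSV).astype(int);m,c,A=comp((H[...,0]<20)&(H[...,1]>60)&(H[...,1]<140)&(H[...,2]>100),(253,275))
print(c,A,onz("side",c,84))
E
```

```text
[414.68932934 -50.32803129  69.67506408] [ 3.14146967e+00 -7.43912187e-05 -3.10438992e+00] [ 0.11327546 -0.75917472 -1.48419165]
[254.15848527 274.44740533] 713 [612.67263443 -43.13930007  84.        ]
```

Call:
{"fn": "move_arm", "kwargs": {"commands": [[[0, 2.4, 0], [0, 0, 0], 0.1], [[0, 2.4, 0], [0, 0, 0], 0.1], [[0, 2.4, 0], [0, 0, 0], 0.1], [[0, 2.4, 0], [0, 0, 0], 0.1], [[1.65, 2.5, 0], [0, 0, 0], 0.1], [[1.65, 2.5, 0], [0, 0, 0], 0.1], [[1.65, 2.5, 0], [0, 0, 0], 0.1], [[1.65, 2.4, 0], [0, 0, 0], 0.1], [[0, 0, -1.5], [0, 0, 0], 0.1], [[0, 0, -1.5], [0, 0, 0], 0.1]]}}

```text
t: 13.35
eef_pos: [482.2, 145.5, 39.4]
tcp_rot: [3.141, 0.001, -3.103]
ft_force: [-0.7, -0.1, -1.7]
opening: 0.248
grip_force: 29.9
```

Call:
{"fn": "move_arm", "kwargs": {"commands": [[[0, 0, -1.5], [0, 0, 0], 0.1], [[0, 0, -1], [0, 0, 0], 0.1], [[0, 0, -0.5], [0, 0, 0], 0.1], [[0, 0, -0.3], [0, 0, 0], 0.1], [[0, 0, -0.2], [0, 0, 0], 0.1], [[0, 0, -0.1], [0, 0, 0], 0.1], [[0, 0, 0], [0, 0, 0], 0.1], [[0, 0, 0], [0, 0, 0], 0.1]]}}

```text
t: 14.15
eef_pos: [481.9, 144.7, 3.9]
tcp_rot: [3.141, 0.0, -3.104]
ft_force: [0.2, -0.4, -1.1]
opening: 0.252
grip_force: 29.9
```

Call:
{"fn": "move_arm", "kwargs": {"commands": [[[0, 0, -0.1], [0, 0, 0], 0.1], [[0, 0, 0], [0, 0, 0], 0.1], [[0, 0, 0], [0, 0, 0], 0.3], [[0, 0, 0], [0, 0, 0], 0.5], [[0, 0, 0], [0, 0, 0], 0.6], [[0, 0, 0], [0, 0, 0], 0.6], [[0, 0, 2], [0, 0, 0], 0.6], [[0, 0, 4], [0, 0, 0], 0.6], [[0, 0, 4], [0, 0, 0], 0.6], [[0, 0, 4], [0, 0, 0], 0.6]]}}

```text
t: 15.15
eef_pos: [481.4, 144.6, 144.2]
tcp_rot: [3.142, -0.0, -3.104]
ft_force: [-0.3, -0.6, 0.4]
opening: 0.603
grip_force: 0.0
```

Call:
{"fn": "move_arm", "kwargs": {"commands": [[[0.87, -2.4, 0.2], [0, 0, -7.6], 0.6], [[0.87, -2.4, 0.2], [0, 0, -7.6], 0.6], [[0.87, -2.4, 0], [0, 0, -7.6], 0.6], [[0.87, -2.4, 0], [0, 0, -7.6], 0.6], [[0.87, -2.4, 0], [0, 0, -7.6], 0.6], [[0.87, -2.4, 0], [0, 0, -7.6], 0.6], [[0.87, -2.4, 0], [0, 0, -7.6], 0.6], [[0.87, -2.4, 0], [0, 0, -7.6], 0.6], [[0.87, -2.4, 0], [0, 0, -7.6], 0.6], [[0.87, -2.4, 0], [0, 0, -7.6], 0.6]]}}

```text
t: 16.15
eef_pos: [568.9, -96.4, 146.6]
tcp_rot: [-3.142, -0.0, 1.847]
ft_force: [0.4, 0.4, -0.2]
opening: 0.601
grip_force: 0.0
```

Call:
{"fn": "move_arm", "kwargs": {"commands": [[[0.87, -2.4, 0], [0, 0, -7.5], 0.6], [[0.83, -2.55, 0], [0, 0, -7.2], 0.6], [[0, 0, 0], [0, 0, 0], 0.6], [[0, 0, 0], [0, 0, 0], 0.6]]}}

```text
t: 16.55
eef_pos: [585.4, -144.9, 146.3]
tcp_rot: [-3.141, -0.0, 1.597]
ft_force: [-0.3, 0.7, -0.0]
opening: 0.599
grip_force: 0.0
```

```bash
python3 - <<'E'
from h import *
s=state();print(s["eef_pos"],s["tcp_rot"],s["joints"])
u=read_camera("side");t=read_camera("top")
f=lambda im,x,y,w,h,k:cv2.resize(im[y:y+h,x:x+w],None,fx=k,fy=k,interpolation=cv2.INTER_CUBIC)
cv2.imwrite("pics/sg.png",np.hstack([f(u,150,150,220,170,2.5),f(t,280,170,90,170,2.5)]))
E
```

```text
[ 585.38873546 -144.93697828  146.33656044] [-3.14103818e+00 -3.47031619e-04  1.59659941e+00] [-3.52257411e-01  5.34475811e-01  1.68770651e+00  1.48132592e-04
  9.20053752e-01 -3.78150359e-01]
```

View pics/sg.png

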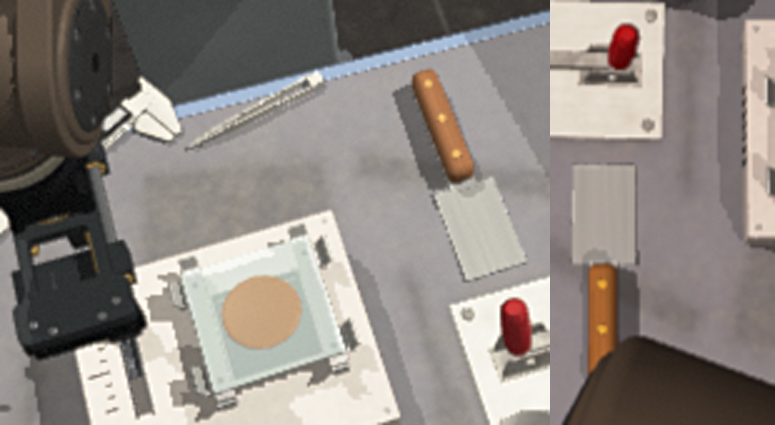

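The plate lies within the guides and the lifter lies flat on the bench. The gripper is above the shutter grip. I'll go down and close.

Call:
{"fn": "move_arm", "kwargs": {"commands": [[[0, 0, -2], [0, 0, 0], 0.6], [[0, 0, -2], [0, 0, 0], 0.6], [[0, 0, -2], [0, 0, 0], 0.6], [[0, 0, -1], [0, 0, 0], 0.6], [[0, 0, -0.6], [0, 0, 0], 0.6], [[0, 0, -0.3], [0, 0, 0], 0.6], [[0, 0, 0], [0, 0, 0], 0.6], [[0, 0, 0], [0, 0, 0], 0.6]]}}

```text
t: 17.45
eef_pos: [586.0, -144.8, 68.3]
tcp_rot: [3.141, 0.0, 1.596]
ft_force: [-0.5, -0.3, 0.2]
opening: 0.6
grip_force: 0.0
```

Call:
{"fn": "move_arm", "kwargs": {"commands": [[[0, 0, 0], [0, 0, 0], 0.4], [[0, 0, 0], [0, 0, 0], 0.3], [[0, 0, 0], [0, 0, 0], 0.2], [[0, 0, 0], [0, 0, 0], 0.1], [[0, 0, 0], [0, 0, 0], 0.0], [[0, 0, 0], [0, 0, 0], 0.0], [[0, 0, 0], [0, 0, 0], 0.0], [[0, 0, 0], [0, 0, 0], 0.0]]}}

```text
t: 18.25
eef_pos: [585.4, -144.8, 67.7]
tcp_rot: [-3.141, -0.0, 1.596]
ft_force: [-2.8, -0.7, 2.0]
opening: 0.146
grip_force: 30.0
```

It's gripped (13.9 mm). I'll find the shut stop by force with small backward steps, so the half travel is exact.

Call:
{"fn": "move_arm", "kwargs": {"commands": [[[-0.05, 0, 0], [0, 0, 0], 0.0], [[0, 0, 0], [0, 0, 0], 0.0], [[0, 0, 0], [0, 0, 0], 0.0]]}}

```text
t: 18.55
eef_pos: [585.3, -144.8, 67.6]
tcp_rot: [3.141, 0.0, 1.596]
ft_force: [-0.2, -1.1, -0.5]
opening: 0.142
grip_force: 30.0
```

Call:
{"fn": "move_arm", "kwargs": {"commands": [[[-0.05, 0, 0], [0, 0, 0], 0.0], [[0, 0, 0], [0, 0, 0], 0.0], [[0, 0, 0], [0, 0, 0], 0.0]]}}

```text
t: 18.85
eef_pos: [585.3, -144.8, 67.7]
tcp_rot: [3.14, 0.0, 1.596]
ft_force: [5.0, 0.1, -2.1]
opening: 0.145
grip_force: 30.0
```

Call:
{"fn": "move_arm", "kwargs": {"commands": [[[-0.05, 0, 0], [0, 0, 0], 0.0], [[0, 0, 0], [0, 0, 0], 0.0], [[0, 0, 0], [0, 0, 0], 0.0]]}}

```text
t: 19.15
eef_pos: [585.2, -144.8, 67.7]
tcp_rot: [3.139, 0.0, 1.596]
ft_force: [8.0, 0.7, -5.0]
opening: 0.148
grip_force: 30.0
```

The stop is at x = 585.3, so half travel is at 615.3. I'll push slowly.

Call:
{"fn": "move_arm", "kwargs": {"commands": [[[0.3, 0, 0], [0, 0, 0], 0.0], [[0.5, 0.01, 0], [0, 0, 0], 0.0], [[0.5, 0.02, 0], [0, 0, 0], 0.0], [[0.5, 0.01, 0], [0, 0, 0], 0.0], [[0.5, 0.01, 0], [0, 0, 0], 0.0], [[0.5, 0.01, 0], [0, 0, 0], 0.0], [[0.35, 0.01, 0], [0, 0, 0], 0.0], [[0, 0, 0], [0, 0, 0], 0.0], [[0, 0, 0], [0, 0, 0], 0.0], [[0, 0, 0], [0, 0, 0], 0.0]]}}

```text
t: 20.15
eef_pos: [614.4, -144.1, 67.6]
tcp_rot: [-3.138, -0.001, 1.596]
ft_force: [-9.3, -1.3, 4.9]
opening: 0.15
grip_force: 30.0
```

```bash
python3 - <<'E'
from h import *
s=state();print(s["eef_pos"],s["tcp_rot"],s["ft_force"],s["opening"],s["grip_force"])
u=read_camera("side");t=read_camera("top")
f=lambda im,x,y,w,h,k:cv2.resize(im[y:y+h,x:x+w],None,fx=k,fy=k,interpolation=cv2.INTER_CUBIC)
cv2.imwrite("pics/fin.png",f(u,150,210,180,140,4))
E
```

```text
[ 614.35225384 -144.08453392   67.61844951] [-3.13813231e+00 -5.71138154e-04  1.59601820e+00] [-9.31048329 -1.25884604  4.88472417] 0.15041772072828627 30.016220211982727
```

View pics/fin.png

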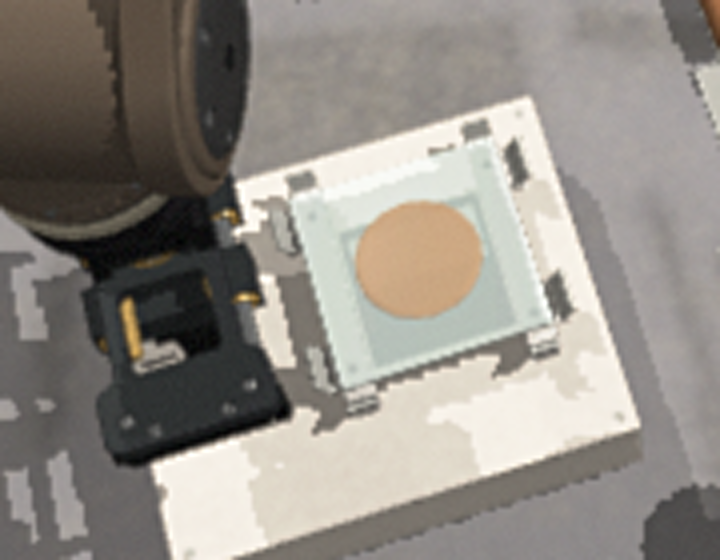

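The plate is seated within its guides and the shutter grip is held at 29.1 mm of travel. I'll add the last millimetre.

Call:
{"fn": "move_arm", "kwargs": {"commands": [[[0.1, 0, 0], [0, 0, 0], 0.0], [[0, 0, 0], [0, 0, 0], 0.0], [[0, 0, 0], [0, 0, 0], 0.0], [[0, 0, 0], [0, 0, 0], 0.0], [[0, 0, 0], [0, 0, 0], 0.0]]}}

```text
t: 20.75
eef_pos: [615.3, -144.1, 67.6]
tcp_rot: [-3.138, -0.001, 1.596]
ft_force: [-10.0, -0.6, 5.7]
opening: 0.147
grip_force: 30.0
```

```bash
python3 -c "
from cell import *
s=state();print(s['eef_pos'],s['ft_force']);print(env.job_done())"
```

```text
[ 615.29068076 -144.08614534   67.62416942] [-9.97062454 -0.64586155  5.66946126]
the job is handed in; nothing more can be done
None
```

The job is handed in at about 21 s: the plate is seated over the window inside the corner guides, the lifter lies flat on the worktop, and the gripper is holding the shutter at half travel (30 mm, about 10 N spring push).

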